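# Hang the desk display on the spring-balanced arm

## Robot

A 7-joint arm with a two-finger parallel gripper is mounted at the origin on the work surface. World frame = base frame: x ahead of the robot, y to its left, z up, the work surface at z = 0. Lengths are in m, angles in rad, forces in N, time in s.
With the tool pointing down it reaches from about 0.425 to 0.875 m from the base axis. Payload 4.7 kg.
Tool frame: the origin (TCP) lies where the fingers leave the gripper's body, on its centre line; the fingertips stand 70 mm ahead of it and the grasp point (between the pads) lies 51 mm ahead of it; z points along the fingers, y is the line along which they close (so a half turn about z gives the same grasp; the last joint's range is limited). The gripper opens to 87 mm and grips with 3 to 60 N. Pads are 19 mm wide; open, the fingers measure 117 mm over their backs; the gripper's body (75 mm by 190 mm) begins 51 mm behind the grasp point.
Start: joints at [1.141, 0.321, -0.07, 1.45, 0.023, 1.371, -0.057], TCP at [0.279, -0.587, 0.292] pointing down, gripper open.
Joint ranges: [-2.86, 2.86], [-0.3, 2.09], [-1.38, 1.24], [0.06, 2.45], [-1.56, 4.7], [0.09, 2.05], [-2.69, 2.69]. Speed limits (rad/s): [2.57, 2.57, 3.14, 3.14, 3.14, 3.14, 3.14].

## Interface

Orientations are given as a rotation vector (axis times angle).
In Python, from bench import get_state, get_image, get_calibration, close_job gives the robot as it stands.
- The arm moves only by the tool send_rows, never from a script. Its argument "rows" is a list of rows, each an object of numbers: "hand": the finger opening in mm, from 0 to 87; "x", "y", "z": the shift along the world's x, y, z in mm; "roll": the turn about the world's z in degrees. A call has 1 to 10 rows; each row shifts and turns the commanded pose from where the row before left it; what a row does not reach is not made up. A row lasts 1/10 s, in which the tool goes at most 50 mm and 8.59 degrees, less where a joint would pass 70% of its speed; a pose out of reach is approached as far as the arm can. A call is refused whole if a number of a shift passes 50 or a number of a turn 8.59, either way. A call with a gripper value outside its range is refused whole. The fingers move at their own pace and stop on an object; "force" is the grip in N (left out, the last holds). Time passes only in rows, so rows that do not move let the fingers close. It gives the time, the measured TCP pose, the force, the opening and the grip force at its end, in the units of the state.
- get_state(): the state, without advancing time (a new reading comes with each control period).
- get_image(name): name is "scene" or "top"; returns the picture (480x640x3 uint8, blue, green, red); there is no depth.
- get_calibration(name): a dict with "mtx" (3x3 intrinsics, pixels), "world_from_camera" (4x4, takes a point from camera to world coordinates). Camera axes: x right, y down, z forward; pixel columns grow to the right and rows downward; lengths in m; the calibration is good to about 2 mm. A picture is of the moment at which its call begins. get_calibration takes no time and is no camera call.
- close_job(): hands the job in; it is judged then, once.
The state is a dict: "time": time; "joint_positions": joint angles; "qd": joint speeds; "joint_torque": joint torques, N m; "position": TCP position; "tool_rot": TCP orientation; "ft_force": force on the tool from outside, world axes, zero at the start; "torque": the same for the moment, N m; "grip_width": opening from 0.0 (shut) to 1.0 (fully open); "grip_force": force on a finger pad.
Only numpy, scipy, OpenCV 4.12 (cv2) and the standard library are available. Lean on these libraries where they do the work, as an engineer would, in place of code of your own. Each camera call takes 0.05 s, during which the arm holds its last target. There are 200 camera calls.

## Task

Lift the small desk display out of its upright stand and hang it on the spring-balanced arm, with the tongue on its back fully down in the arm's bracket. The arm sinks as it takes the weight: go down with it gently, without forcing it, and let go only when the arm alone carries the display and has come to rest, so that it neither drops nor springs up when released. Leave the other things on the desk where they are.

Things in the scene. Friction and masses are not known exactly. Their poses are not given: they have to be found in the camera images.
- display_center (a point): Centre of the loose desk display, half-way up: an upright black slab 12 mm thick (x), 190 mm wide (y), 140 mm high (z), 0.3 to 0.65 kg, screen on its -x face. Underside 70 mm below, top edge 70 mm above this point. The top 50 mm of both faces are bare: it can be pinched there from above, across its thickness, at mid-width.
- display_tongue (a point): Middle of the lower edge of the flat hanging tongue on the display's back; axes as the display's. The tongue is 5 mm thick (x), 44 mm wide (y) and points down 36 mm free from the block that joins it to the back, with a 9 mm gap to the mounting plate in front of it. This point is 19.5 mm behind (+x) and 40 mm below display_center.
- display: The same loose display with its tongue; origin at the middle of its underside, x out of the back, z up.
- stand: Fixed aluminium stand (base 100 x 150 x 8 mm, origin under its centre), two upright walls to 42 mm above the desk; the display stands between them on the base, 2 mm free to each side, screen towards the stand's -x.
- bracket_seat (a point): Middle of the floor of the bracket's pocket, where the tongue's lower edge rests when fully home. z up, x level from the bracket towards the pole, y across; display x goes along bracket x. The parallel links keep the bracket level. Nothing of the bracket or the spring arm rises over 60 mm above this point within 80 mm of it.
- bracket: Dark steel bracket on a grey knuckle at the arm's end. Its pocket, open at the top, is 7 mm wide (x), 48 mm (y), straight for 29 mm up from bracket_seat; flared lead-ins go on to 33 mm (front), 45 mm (rear), 37 mm (sides, orange) and catch about 3 mm offset in x, 6 mm in y. The 4 mm front lip goes into the gap behind the display. Origin: pivot 45 mm above, 37.5 mm behind the seat.
- bracket_pivot (a point): Link pivot at the end of the spring arm, 45 mm above and 37.5 mm behind bracket_seat. Two parallel links 300 mm long keep the bracket level. Empty, the arm rests at its upper stop, bracket_seat 158 mm above the desk, links sloping up to it by 15 degrees. The bracket sinks on an arc of 300 mm radius, so sinking also carries it outward, its -x: 6 mm out at 30 mm down, 10 mm out at 60 to 90 mm down.
- bracket_mouth (a point): Middle of the pocket's mouth, 34 mm above bracket_seat. The damped spring gives 1 mm per 0.05 N of load beyond the first 2 N: with the display hung the arm floats 15 to 90 mm below its empty height, by the display's weight; the lower stop is 119 mm down. Sideways it swings about its pole, 325 mm along +x from the link pivot, against 0.35 N of friction. Pole: 24 mm thick, 164 mm high.
- tea_jar: Bystander: glass jar with red lid, 64 mm across, 115 mm high; origin under its centre.
- pen_cup: Bystander: blue pen cup, 76 mm across, 150 mm high with its pens; origin under its centre.
- calculator: Bystander: grey calculator lying flat, 150 x 100 x 16 mm; origin under its centre.
- stapler: Bystander: stapler, 130 x 34 x 51 mm; origin under its centre.
Not all that is in view belongs to the job. There is more than one size of the display; the job needs the largest. Several things have the shape of the stand; the one meant has the colours described above.

How it is judged:
By the outcome, as a careful person would: the job done as asked, in the order asked, and still so for the second after the job is handed in, with the robot touching nothing.
It also fails if it takes over 72 s, if anything falls off the work surface, if the arm or the gripper's body presses on something with over 40 N, if the wrist force passes 120 N, or if a joint passes its speed limit or range.

## Working session

There is one attempt and no reset: what is moved stays moved. The work goes in short steps, Python scripts to look and compute and a tool call to move; the robot and the scene stay as the last step left them, time stands still between calls to the robot, and variables do not carry over. Pictures are saved under pics/ and viewed, at most 10 in all, crops included, and the job is handed in when it is done.

Besides the shell and the picture viewer there is one more tool, called after ">>>" as name(argument=value, ...), one argument or row to a line, values as JSON. send_rows: Moves the arm, as the interface text tells. Its arguments: {"type":"object","properties":{"rows":{"type":"array","items":{"type":"object","properties":{"hand":{"type":"number"},"x":{"type":"number"},"y":{"type":"number"},"z":{"type":"number"},"roll":{"type":"number"}}}},"force":{"type":"number"}},"required":["rows"]}

```bash
mkdir -p pics
python3 - <<'E'
from bench import *
import cv2,numpy as np
np.set_printoptions(precision=4,suppress=True)
for n in("scene","top"):
    cv2.imwrite(f"pics/{n}0.png",get_image(n)); c=get_calibration(n); print(n,c["mtx"],c["world_from_camera"])
s=get_state();print(s)
E
```

```text
scene [[548.2129   0.     321.9609]
 [  0.     548.2129 228.0571]
 [  0.       0.       1.    ]] [[ 0.1221  0.7791 -0.615   1.5057]
 [ 0.9925 -0.0896  0.0834 -0.245 ]
 [ 0.0099 -0.6205 -0.7841  1.448 ]
 [ 0.      0.      0.      1.    ]]
top [[576.9068   0.     316.849 ]
 [  0.     576.9068 245.0905]
 [  0.       0.       1.    ]] [[-0.0263 -0.9877  0.1539  0.2455]
 [-0.9997  0.0258 -0.0054 -0.0892]
 [ 0.0014 -0.1539 -0.9881  1.749 ]
 [ 0.      0.      0.      1.    ]]
{'time': 0.1, 'joint_positions': array([ 1.1411,  0.3218, -0.0701,  1.4515,  0.0226,  1.3708, -0.0569]), 'qd': array([-0.0011, -0.0007,  0.0001, -0.0021, -0.0016,  0.0014,  0.0003]), 'joint_torque': array([  0.0003, -49.2574,  -0.4057, -31.3397,  -0.0642,   0.0395,
         0.0001]), 'position': array([ 0.2789, -0.5867,  0.2913]), 'tool_rot': array([-3.063 , -0.6911,  0.0007]), 'ft_force': array([ 0.267 , -0.4616,  0.2905]), 'torque': array([-0.0034,  0.0259, -0.0349]), 'grip_force': 0.0, 'grip_width': 0.9985005189887158}
```

View pics/scene0.png

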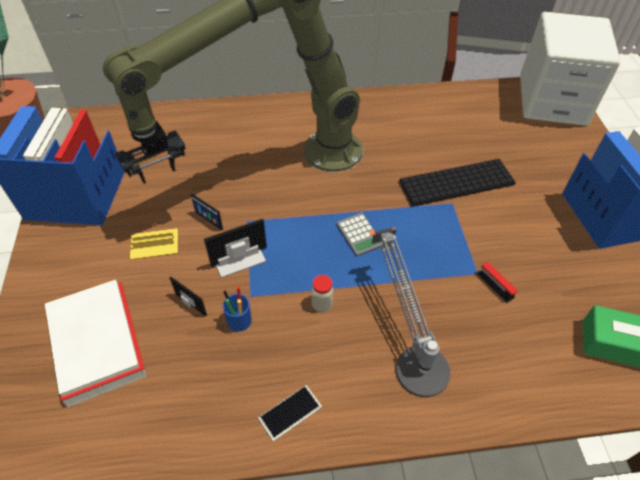

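View pics/top0.png

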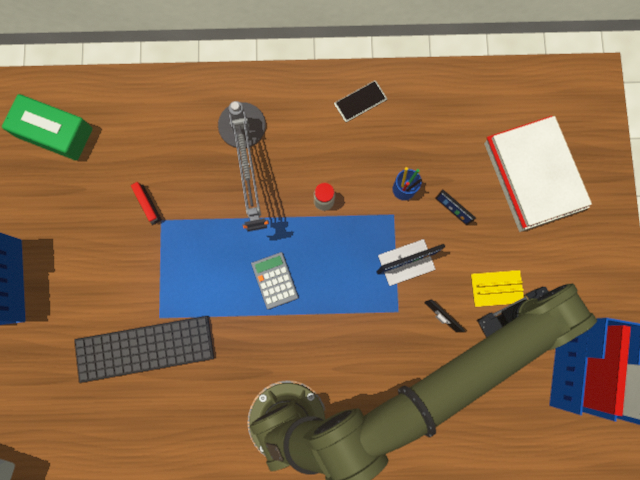

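The scene view shows the large display in its aluminium stand at about (237,243), with the bracket at (383,236) and the pole at (427,350). In the top view the display is at (411,259), the bracket at (257,226) and the pole at (237,115).

Run:
```python
import cv2,numpy as np
s=cv2.imread("pics/scene0.png");t=cv2.imread("pics/top0.png")
def c(im,x,y):
    return cv2.resize(im[y:y+75,x:x+100],(400,300),interpolation=cv2.INTER_CUBIC)
cv2.imwrite("pics/c1.png",np.vstack([np.hstack([c(s,190,210),c(s,350,210)]),np.hstack([c(t,360,220),c(t,215,175)])]))
```

```text
(no output)
```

View pics/c1.png

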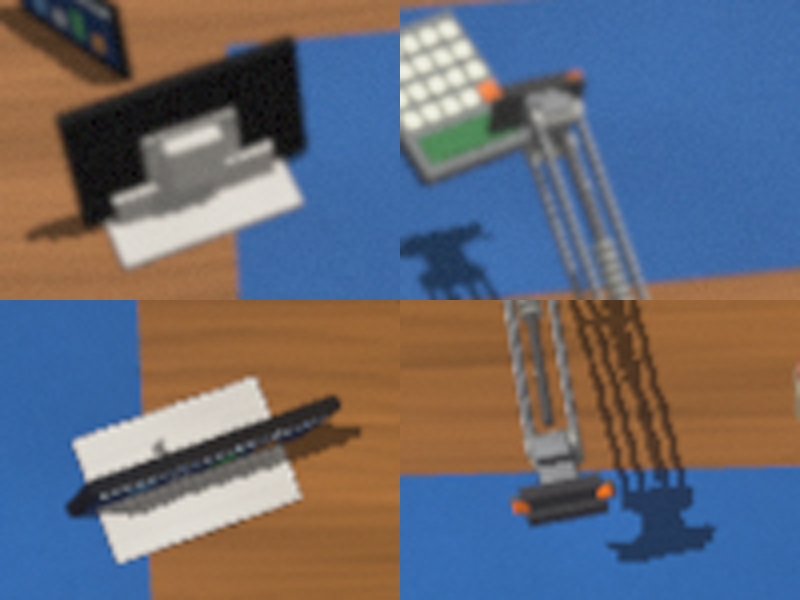

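Crop: the display's back top edge runs scene (204.5,240)–(263.8,220) and top (379,268)–(444,246). The orange bracket sides are at scene (372,233) and (394,229), top (245,227) and (266,223). I'll refine these with masks and rays.

```bash
cat > h.py <<'E'
from bench import *
import cv2,numpy as np
np.set_printoptions(precision=4,suppress=True)
def ray(n,p):
    c=get_calibration(n);T=c["world_from_camera"]
    d=T[:3,:3]@np.linalg.inv(c["mtx"])@[p[0],p[1],1.]
    return T[:3,3],d/np.linalg.norm(d)
def plane(n,p,z):
    o,d=ray(n,p);return o+d*(z-o[2])/d[2]
def tri(ps,pt):
    o1,d1=ray("scene",ps);o2,d2=ray("top",pt)
    k=np.linalg.lstsq(np.c_[d1,-d2],o2-o1,rcond=None)[0]
    a,b=o1+k[0]*d1,o2+k[1]*d2
    return (a+b)/2,np.linalg.norm(a-b)
def mask(im,lo,hi,roi):
    m=cv2.inRange(cv2.cvtColor(im,cv2.COLOR_BGR2HSV),lo,hi);k=np.zeros_like(m);x,y,w,h=roi;k[y:y+h,x:x+w]=255
    return m&k
def blobs(m,a=3):
    n,_,st,c=cv2.connectedComponentsWithStats(m)
    return [(tuple(c[i].round(2)),int(st[i,4])) for i in range(1,n) if st[i,4]>=a]
E
python3 - <<'E'
from h import *
s=cv2.imread("pics/scene0.png");t=cv2.imread("pics/top0.png")
bs=blobs(mask(s,(5,120,100),(18,255,255),(365,222,36,18)));bt=blobs(mask(t,(3,120,100),(18,255,255),(238,215,36,18)))
print(bs,bt)
for a,b in zip(sorted(bs),sorted(bt)): print("orange",tri(a[0],b[0]),plane("scene",a[0],.185),plane("top",b[0],.185))
m=mask(t,(0,0,150),(180,50,255),(370,230,80,60))
r=cv2.minAreaRect(cv2.findNonZero(m));print("base px",r)
for p in cv2.boxPoints(r): print(plane("top",p,.008))
print("base c",plane("top",r[0],.008))
for a,b in(((204.5,240),(379.5,267.5)),((263.8,220),(444,245))): print("edge",tri(a,b),plane("scene",a,.148),plane("top",b,.148))
print("pole",plane("scene",(427,345),.164),plane("top",(236,106),.164))
E
```

```text
[((np.float64(372.16), np.float64(232.53)), 19)] [((np.float64(241.84), np.float64(215.88)), 25), ((np.float64(264.24), np.float64(215.53)), 17), ((np.float64(271.0), np.float64(215.5)), 6), ((np.float64(265.58), np.float64(222.25)), 12), ((np.float64(245.0), np.float64(226.09)), 11)]
orange (array([0.5663, 0.0664, 0.2091]), np.float64(0.07586056201861598)) [0.5485 0.0331 0.185 ] [0.5762 0.1074 0.185 ]
base px ((406.1184997558594, 261.8232421875), (33.48658752441406, 48.978050231933594), 69.86369323730469)
[ 0.4827 -0.2823  0.008 ]
[ 0.531  -0.4252  0.008 ]
[ 0.4335 -0.4549  0.008 ]
[ 0.3859 -0.313   0.008 ]
base c [ 0.458  -0.3688  0.008 ]
edge (array([ 0.4412, -0.3739,  0.0795]), np.float64(0.1890211262866587)) [ 0.4912 -0.4582  0.148 ] [ 0.4269 -0.2712  0.148 ]
edge (array([ 0.485 , -0.3536,  0.2433]), np.float64(0.15869273008529183)) [ 0.4347 -0.2794  0.148 ] [ 0.4857 -0.4551  0.148 ]
pole [0.9085 0.1122 0.164 ] [0.9049 0.1249 0.164 ]
```

Run:
```python
from h import *
s=cv2.imread("pics/scene0.png")
print(blobs(mask(s,(0,90,90),(20,255,255),(365,224,36,16)),1))
R=((372.2,232.5),(265.6,222.3));L=((393.75,229),(245,226.1))
P=[tri(*R),tri(*L)]
print(P)
for z in(.18,.19):print([plane("scene",q[0],z) for q in(R,L)],[plane("top",q[1],z) for q in (R,L)])
print(get_state()["tool_rot"])
```

```text
[((np.float64(393.0), np.float64(228.75)), 4), ((np.float64(372.23), np.float64(232.54)), 26)]
[(array([0.5541, 0.0366, 0.1922]), np.float64(0.009731564733288836)), (array([0.5462, 0.0979, 0.1895]), np.float64(0.0010141526700163089))]
[array([0.5446, 0.0343, 0.18  ]), array([0.539 , 0.0999, 0.18  ])] [array([0.5574, 0.0424, 0.18  ]), array([0.5481, 0.0995, 0.18  ])]
[array([0.5522, 0.0321, 0.19  ]), array([0.5466, 0.0972, 0.19  ])] [array([0.5554, 0.0416, 0.19  ]), array([0.5462, 0.0983, 0.19  ])]
[-3.063  -0.6911  0.0007]
```

>>> send_rows(
  rows=[
    {"hand": 87, "x": 18, "y": 22, "z": -3, "roll": 8.3},
    {"x": 18, "y": 22, "z": -3, "roll": 8.3},
    {"x": 18, "y": 22, "z": -3, "roll": 8.3},
    {"x": 18, "y": 22, "z": -3, "roll": 8.3},
    {"x": 18, "y": 22, "z": -3, "roll": 8.3},
    {"x": 18, "y": 22, "z": -3, "roll": 8.3},
    {"x": 18, "y": 22, "z": -3, "roll": 8.3},
    {"x": 18, "y": 22, "z": -3, "roll": 8.3},
    {"x": 18, "y": 22, "z": -3, "roll": 8.3},
    {"x": 18, "y": 22, "z": -3, "roll": 8.3},
  ],
  force=30,
)

```text
schema error: expected keys hand, x, y, z, roll
```

>>> send_rows(
  rows=[
    {"x": 0},
    {"x": 0},
    {"x": 0},
  ],
)

```text
schema error: expected keys hand, x, y, z, roll
```

Run:
```python
from h import *
s=get_image("scene");t=get_image("top")
def c(im,x,y): return cv2.resize(im[y:y+75,x:x+100],(400,300),interpolation=cv2.INTER_CUBIC)
cv2.imwrite("pics/c2.png",np.hstack([c(s,190,190),c(t,360,220)]))
st=get_state();print(st["position"],st["tool_rot"],st["joint_positions"])
```

```text
[ 0.279  -0.5868  0.2916] [-3.0635 -0.6912  0.0005] [ 1.1411  0.3215 -0.0701  1.4512  0.0226  1.3708 -0.0569]
```

View pics/c2.png

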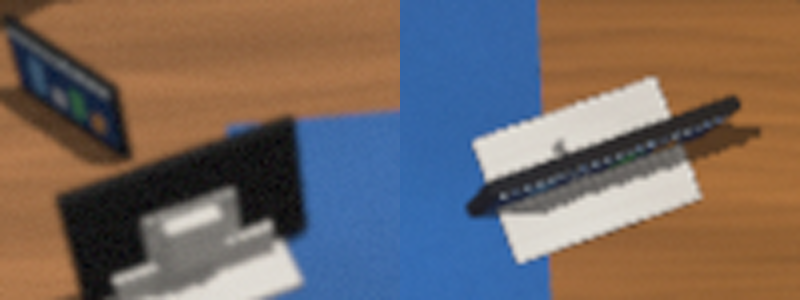

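The moves were refused because every row needs all five keys, so the picture shows the same scene as before. I'll resend them with full rows.

>>> send_rows(
  rows=[
    {"hand": 87, "x": 18, "y": 22, "z": -3, "roll": 8.3},
    {"hand": 87, "x": 18, "y": 22, "z": -3, "roll": 8.3},
    {"hand": 87, "x": 18, "y": 22, "z": -3, "roll": 8.3},
    {"hand": 87, "x": 18, "y": 22, "z": -3, "roll": 8.3},
    {"hand": 87, "x": 18, "y": 22, "z": -3, "roll": 8.3},
    {"hand": 87, "x": 18, "y": 22, "z": -3, "roll": 8.3},
    {"hand": 87, "x": 18, "y": 22, "z": -3, "roll": 8.3},
    {"hand": 87, "x": 18, "y": 22, "z": -3, "roll": 8.3},
    {"hand": 87, "x": 18, "y": 22, "z": -3, "roll": 8.3},
    {"hand": 87, "x": 18, "y": 22, "z": -3, "roll": 8.3},
  ],
  force=30,
)

```text
time: 1.2
position: [0.4596, -0.366, 0.2621]
tool_rot: [-1.83, -2.554, 0.0]
ft_force: [0.2, -0.1, 0.6]
grip_width: 0.995
grip_force: 0.0
```

>>> send_rows(
  rows=[
    {"hand": 87, "x": 0, "y": 0, "z": 0, "roll": 0},
    {"hand": 87, "x": 0, "y": 0, "z": 0, "roll": 0},
    {"hand": 87, "x": 0, "y": 0, "z": 0, "roll": 0},
  ],
)

```text
time: 1.5
position: [0.4581, -0.3684, 0.2622]
tool_rot: [-1.841, -2.546, 0.001]
ft_force: [-0.8, -0.3, 0.3]
grip_width: 0.998
grip_force: 0.0
```

Run:
```python
from h import *
s=get_image("scene");t=get_image("top")
def c(im,x,y): return cv2.resize(im[y:y+75,x:x+100],(400,300),interpolation=cv2.INTER_CUBIC)
cv2.imwrite("pics/c3.png",np.hstack([c(s,190,190),c(t,360,220)]))
st=get_state();r=st["tool_rot"];print(st["position"],r,st["joint_positions"],"tool y deg",2*np.degrees(np.arctan2(r[1],r[0]))-90)
```

```text
[ 0.4581 -0.3685  0.2623] [ 1.8411  2.5455 -0.0009] [ 0.9708  0.2294 -0.3927  1.6415  0.0914  1.2886  0.8803] tool y deg 18.246355293443116
```

View pics/c3.png

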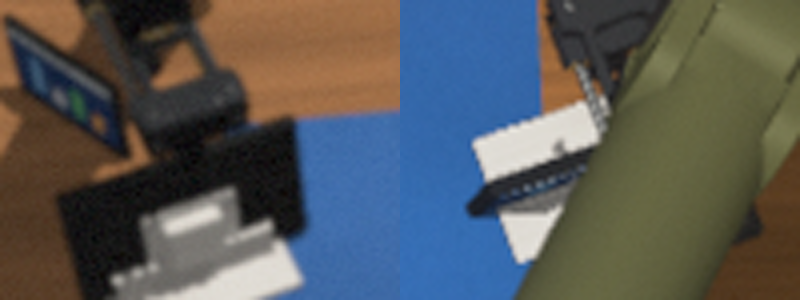

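The gripper is over the display's mid-width, turned parallel to its thickness. Next I descend and grip.

>>> send_rows(
  rows=[
    {"hand": 87, "x": 0, "y": 0, "z": -14, "roll": 0},
    {"hand": 87, "x": 0, "y": 0, "z": -14, "roll": 0},
    {"hand": 87, "x": 0, "y": 0, "z": -14, "roll": 0},
    {"hand": 87, "x": 0, "y": 0, "z": -14, "roll": 0},
    {"hand": 87, "x": 0, "y": 0, "z": -14, "roll": 0},
    {"hand": 87, "x": 0, "y": 0, "z": -14, "roll": 0},
    {"hand": 87, "x": 0, "y": 0, "z": 0, "roll": 0},
  ],
  force=30,
)

```text
time: 2.3
position: [0.4579, -0.3662, 0.1755]
tool_rot: [-1.834, -2.545, -0.001]
ft_force: [0.3, -0.3, 0.0]
grip_width: 0.997
grip_force: 0.0
```

>>> send_rows(
  rows=[
    {"hand": 0, "x": 0, "y": 0, "z": 0, "roll": 0},
    {"hand": 0, "x": 0, "y": 0, "z": 0, "roll": 0},
    {"hand": 0, "x": 0, "y": 0, "z": 0, "roll": 0},
    {"hand": 0, "x": 0, "y": 0, "z": 0, "roll": 0},
    {"hand": 0, "x": 0, "y": 0, "z": 0, "roll": 0},
    {"hand": 0, "x": 0, "y": 0, "z": 0, "roll": 0},
    {"hand": 0, "x": 0, "y": 0, "z": 0, "roll": 0},
    {"hand": 0, "x": 0, "y": 0, "z": 0, "roll": 0},
    {"hand": 0, "x": 0, "y": 0, "z": 0, "roll": 0},
    {"hand": 0, "x": 0, "y": 0, "z": 0, "roll": 0},
  ],
  force=30,
)

```text
time: 3.3
position: [0.4591, -0.367, 0.1783]
tool_rot: [1.837, 2.548, 0.0]
ft_force: [0.2, -0.4, -0.8]
grip_width: 0.172
grip_force: 0.0
```

>>> send_rows(
  rows=[
    {"hand": 0, "x": 0, "y": 0, "z": 0, "roll": 0},
    {"hand": 0, "x": 0, "y": 0, "z": 0, "roll": 0},
    {"hand": 0, "x": 0, "y": 0, "z": 0, "roll": 0},
    {"hand": 0, "x": 0, "y": 0, "z": 0, "roll": 0},
    {"hand": 0, "x": 0, "y": 0, "z": 0, "roll": 0},
  ],
  force=30,
)

```text
time: 3.8
position: [0.459, -0.367, 0.1783]
tool_rot: [1.837, 2.549, -0.0]
ft_force: [-0.5, 0.6, -0.9]
grip_width: 0.137
grip_force: 30.0
```

Gripped at 12 mm with 30 N. Now I lift slowly.

>>> send_rows(
  rows=[
    {"hand": 0, "x": 0, "y": 0, "z": 5, "roll": 0},
    {"hand": 0, "x": 0, "y": 0, "z": 10, "roll": 0},
    {"hand": 0, "x": 0, "y": 0, "z": 10, "roll": 0},
    {"hand": 0, "x": 0, "y": 0, "z": 15, "roll": 0},
    {"hand": 0, "x": 0, "y": 0, "z": 20, "roll": 0},
    {"hand": 0, "x": 0, "y": 0, "z": 20, "roll": 0},
    {"hand": 0, "x": 0, "y": 0, "z": 20, "roll": 0},
    {"hand": 0, "x": 0, "y": 0, "z": 20, "roll": 0},
    {"hand": 0, "x": 0, "y": 0, "z": 0, "roll": 0},
    {"hand": 0, "x": 0, "y": 0, "z": 0, "roll": 0},
  ],
  force=40,
)

```text
time: 4.8
position: [0.4592, -0.367, 0.2988]
tool_rot: [1.836, 2.548, -0.0]
ft_force: [-0.5, 0.2, -4.7]
grip_width: 0.133
grip_force: 40.0
```

Run:
```python
from h import *
s=get_state();print(s)
```

```text
{'time': 4.8, 'joint_positions': array([ 0.9717,  0.2083, -0.396 ,  1.592 ,  0.082 ,  1.3564,  0.8878]), 'qd': array([ 0.0006,  0.022 ,  0.0035,  0.0344,  0.0017,  0.0016, -0.0003]), 'joint_torque': array([ -0.0428, -44.4726,  -2.6518, -34.4539,  -0.0132,   0.0131,
         0.0021]), 'position': array([ 0.4592, -0.367 ,  0.2988]), 'tool_rot': array([ 1.8362,  2.5476, -0.0003]), 'ft_force': array([-0.5451,  0.1615, -4.7419]), 'torque': array([ 0.0096, -0.0721,  0.0111]), 'grip_force': 39.978661900386214, 'grip_width': 0.13349375623162751}
```

>>> send_rows(
  rows=[
    {"hand": 0, "x": 5, "y": 14, "z": 9, "roll": -1},
    {"hand": 0, "x": 5, "y": 28, "z": 9, "roll": -1},
    {"hand": 0, "x": 5, "y": 28, "z": 9, "roll": -1},
    {"hand": 0, "x": 5, "y": 28, "z": 9, "roll": -1},
    {"hand": 0, "x": 5, "y": 28, "z": 9, "roll": -1},
    {"hand": 0, "x": 5, "y": 28, "z": 9, "roll": -1},
    {"hand": 0, "x": 5, "y": 28, "z": 9, "roll": -1},
    {"hand": 0, "x": 5, "y": 28, "z": 9, "roll": -1},
    {"hand": 0, "x": 5, "y": 28, "z": 9, "roll": -1},
    {"hand": 0, "x": 5, "y": 28, "z": 9, "roll": -1},
  ],
)

```text
time: 5.8
position: [0.5086, -0.0998, 0.3873]
tool_rot: [-2.052, -2.377, 0.002]
ft_force: [-0.2, 1.0, -4.5]
grip_width: 0.134
grip_force: 40.0
```

>>> send_rows(
  rows=[
    {"hand": 0, "x": 3, "y": 28, "z": 0, "roll": 0},
    {"hand": 0, "x": 3, "y": 28, "z": 0, "roll": 0},
    {"hand": 0, "x": 3, "y": 28, "z": 0, "roll": 0},
    {"hand": 0, "x": 3, "y": 28, "z": 0, "roll": 0},
    {"hand": 0, "x": 3, "y": 26, "z": 0, "roll": 0},
    {"hand": 0, "x": 3, "y": 18, "z": 0, "roll": 0},
    {"hand": 0, "x": 3, "y": 10, "z": 0, "roll": 0},
    {"hand": 0, "x": 0, "y": 0, "z": 0, "roll": 0},
    {"hand": 0, "x": 0, "y": 0, "z": 0, "roll": 0},
    {"hand": 0, "x": 0, "y": 0, "z": 0, "roll": 0},
  ],
)

```text
time: 6.8
position: [0.5301, 0.0632, 0.3879]
tool_rot: [-2.055, -2.376, 0.002]
ft_force: [0.4, 0.2, -5.6]
grip_width: 0.136
grip_force: 40.0
```

Run:
```python
from h import *
s=get_image("scene");t=get_image("top")
cv2.imwrite("pics/s4.png",s);cv2.imwrite("pics/t4.png",t)
cv2.imwrite("pics/c4.png",np.vstack([cv2.resize(s[165:240,330:465],(800,444),interpolation=cv2.INTER_CUBIC),cv2.resize(t[190:240,200:466],(800,150),interpolation=cv2.INTER_CUBIC)]))
st=get_state();r=st["tool_rot"];print(st["position"],r,"tool y deg",2*np.degrees(np.arctan2(r[1],r[0]))-90,st["ft_force"],st["joint_positions"])
```

```text
[0.5301 0.0636 0.3881] [ 2.0546  2.3764 -0.0008] tool y deg 8.307422493252744 [-0.74   -0.5555 -3.95  ] [ 0.532   0.0871 -0.7441  1.5609  0.0595  1.517  -0.0684]
```

View pics/c4.png

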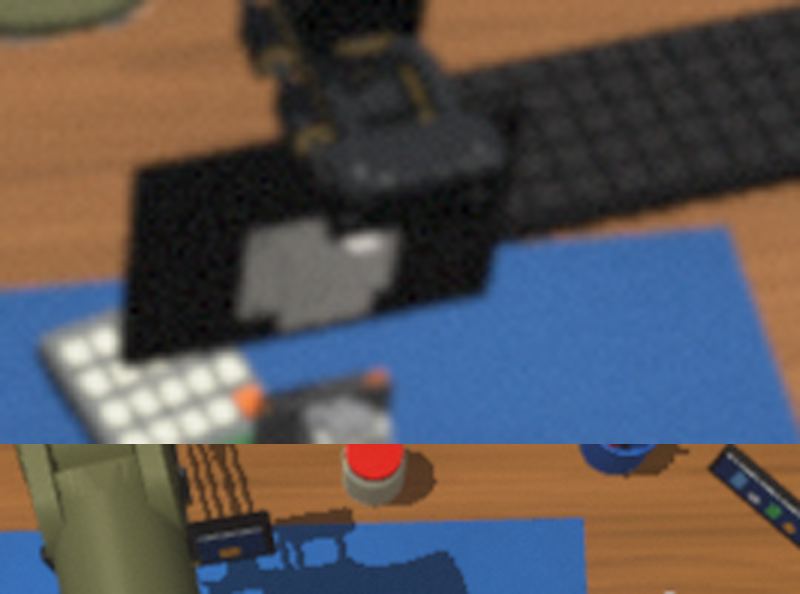

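The display hangs straight above the bracket. Its lower back edge runs from scene (351,226) to (413,214), the tongue's lower edge from (378,221) to (393,218), and the orange lugs are below at (372,232) and (393.5,229). I'll measure the offset in this one camera.

Run:
```python
from h import *
s=cv2.imread("pics/s4.png");st=get_state();p=st["position"]
a=np.radians(8.3);ex=np.array([np.cos(a),np.sin(a)]);ey=np.array([-ex[1],ex[0]])
def loc(n,px,z):
    q=plane(n,px,z)[:2]-p[:2];return np.r_[q@ex,q@ey]*1000
print("display bottom (exp x 6, y -95/95)",loc("scene",(351.1,226.1),p[2]-.170),loc("scene",(412.7,214.4),p[2]-.170))
print("tongue bottom (exp x 22, y -22/22)",loc("scene",(378.1,220.7),p[2]-.140),loc("scene",(393.3,217.6),p[2]-.140))
# grey mount block extents
print("orange",blobs(mask(s,(0,90,90),(20,255,255),(365,224,36,14)),2))
for z in(.185,.19,.195):print(z,"scene",loc("scene",(372.2,232.5),z),loc("scene",(393.3,228.9),z),"top",loc("top",(265.6,222.3),z),loc("top",(245,226.1),z))
print("pole",loc("scene",(427,345),.164),loc("top",(236,106),.164))
```

```text
display bottom (exp x 6, y -95/95) [ -0.1742 -94.6979] [ 4.226  92.5212]
tongue bottom (exp x 22, y -22/22) [ 23.2153 -23.7237] [23.5344 21.7332]
orange [((np.float64(393.0), np.float64(228.75)), 4), ((np.float64(371.88), np.float64(232.44)), 25)]
0.185 scene [ 13.708  -32.6568] [16.9075 31.6366] top [ 22.864  -25.1468] [21.9861 32.4949]
0.19 scene [ 17.299  -34.2939] [20.4859 29.745 ] top [ 21.82   -25.4183] [20.9449 32.039 ]
0.195 scene [ 20.89  -35.931] [24.0642 27.8534] top [ 20.776  -25.6899] [19.9037 31.5832]
pole [381.4313  -6.4621] [379.6767   6.5653]
```

Relative to the TCP the tongue sits at x≈20–22, y≈-1 mm and the pocket at x≈20–21, y≈0–1 mm. That is inside the lead-in, so I descend and feel for contact.

>>> send_rows(
  rows=[
    {"hand": 0, "x": 0, "y": 1, "z": -5, "roll": 0},
    {"hand": 0, "x": 0, "y": 0, "z": -8, "roll": 0},
    {"hand": 0, "x": 0, "y": 0, "z": -8, "roll": 0},
    {"hand": 0, "x": 0, "y": 0, "z": -8, "roll": 0},
    {"hand": 0, "x": 0, "y": 0, "z": -5, "roll": 0},
    {"hand": 0, "x": 0, "y": 0, "z": -2, "roll": 0},
    {"hand": 0, "x": 0, "y": 0, "z": 0, "roll": 0},
    {"hand": 0, "x": 0, "y": 0, "z": 0, "roll": 0},
  ],
)

```text
time: 7.7
position: [0.5302, 0.066, 0.3526]
tool_rot: [2.052, 2.378, 0.001]
ft_force: [0.5, -0.3, -4.6]
grip_width: 0.138
grip_force: 40.0
```

Run:
```python
from h import *
s=get_image("scene")
cv2.imwrite("pics/s5.png",s)
cv2.imwrite("pics/c5.png",cv2.resize(s[195:255,340:420],(800,600),interpolation=cv2.INTER_CUBIC))
st=get_state();print(st["position"],st["ft_force"])
```

```text
[0.5302 0.066  0.3527] [-0.1702  0.0734 -3.9385]
```

View pics/c5.png

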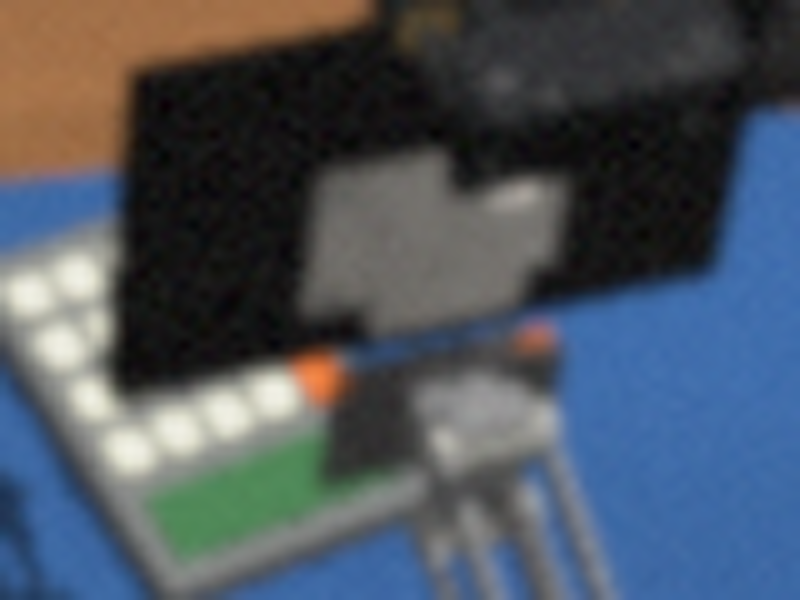

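The tongue's lower edge is at crop (368,335)–(520,305) and the bracket's mouth is directly below, with the oranges at (322,378) and (537,338). I'll check the remaining offset numerically.

Run:
```python
from h import *
p=get_state()["position"];a=np.radians(8.3);ex=np.array([np.cos(a),np.sin(a)]);ey=np.array([-ex[1],ex[0]])
def loc(c,z):
    q=plane("scene",(340+c[0]/10-.5,195+c[1]/10-.5),z)[:2]-p[:2];return np.r_[q@ex,q@ey]*1000
print("tongue",loc((368,335),p[2]-.14),loc((520,305),p[2]-.14))
print("rear top edge, z .203",loc((345,375),.203),loc((520,343),.203))
print("orange top z .195",loc((318,352),.195),loc((537,326),.195))
print("disp bottom",loc((122,388),p[2]-.17),loc((712,275),p[2]-.17))
```

```text
tongue [ 20.5378 -27.4864] [21.3308 18.623 ]
rear top edge, z .203 [ 25.7447 -35.3671] [27.6117 17.4814]
orange top z .195 [  9.9166 -37.5925] [17.1742 27.4425]
disp bottom [ -1.0378 -93.2536] [ 3.3762 89.1736]
```

Offsets are about x 0 and y -2 mm. I shift by that and insert slowly, staying just above the seat.

>>> send_rows(
  rows=[
    {"hand": 0, "x": 0, "y": -2, "z": -3, "roll": 0},
    {"hand": 0, "x": 0, "y": 0, "z": -4, "roll": 0},
    {"hand": 0, "x": 0, "y": 0, "z": -4, "roll": 0},
    {"hand": 0, "x": 0, "y": 0, "z": -4, "roll": 0},
    {"hand": 0, "x": 0, "y": 0, "z": -3, "roll": 0},
    {"hand": 0, "x": 0, "y": 0, "z": 0, "roll": 0},
    {"hand": 0, "x": 0, "y": 0, "z": 0, "roll": 0},
  ],
)

```text
time: 8.45
position: [0.5301, 0.064, 0.3343]
tool_rot: [2.052, 2.379, 0.0]
ft_force: [-0.8, 0.2, -4.6]
grip_width: 0.137
grip_force: 40.0
```

>>> send_rows(
  rows=[
    {"hand": 0, "x": 0, "y": 0, "z": -3, "roll": 0},
    {"hand": 0, "x": 0, "y": 0, "z": -3, "roll": 0},
    {"hand": 0, "x": 0, "y": 0, "z": -3, "roll": 0},
    {"hand": 0, "x": 0, "y": 0, "z": 0, "roll": 0},
    {"hand": 0, "x": 0, "y": 0, "z": 0, "roll": 0},
  ],
)

```text
time: 8.95
position: [0.5305, 0.064, 0.3256]
tool_rot: [2.052, 2.378, 0.002]
ft_force: [1.5, 0.6, -2.9]
grip_width: 0.131
grip_force: 40.0
```

>>> send_rows(
  rows=[
    {"hand": 0, "x": 1, "y": 0, "z": 0, "roll": 0},
    {"hand": 0, "x": 0, "y": 0, "z": -2, "roll": 0},
    {"hand": 0, "x": 0, "y": 0, "z": 0, "roll": 0},
    {"hand": 0, "x": 0, "y": 0, "z": 0, "roll": 0},
  ],
)

```text
time: 9.35
position: [0.5309, 0.064, 0.3231]
tool_rot: [-2.052, -2.378, 0.001]
ft_force: [-0.2, -0.1, -2.6]
grip_width: 0.137
grip_force: 40.0
```

>>> send_rows(
  rows=[
    {"hand": 0, "x": 0, "y": 0, "z": 0, "roll": 0},
  ],
)

```text
time: 9.45
position: [0.5309, 0.0639, 0.3232]
tool_rot: [-2.052, -2.378, 0.001]
ft_force: [-0.7, 0.6, -1.5]
grip_width: 0.137
grip_force: 40.0
```

>>> send_rows(
  rows=[
    {"hand": 0, "x": 0, "y": 0, "z": 0, "roll": 0},
  ],
)

```text
time: 9.55
position: [0.5309, 0.0639, 0.3232]
tool_rot: [-2.052, -2.379, 0.001]
ft_force: [-1.5, -0.5, -1.1]
grip_width: 0.134
grip_force: 40.0
```

Run:
```python
from h import *
s=get_image("scene")
cv2.imwrite("pics/s6.png",s)
cv2.imwrite("pics/c6.png",cv2.resize(s[200:260,340:420],(800,600),interpolation=cv2.INTER_CUBIC))
st=get_state();print(st["position"],st["ft_force"],st["torque"])
```

```text
[0.5309 0.0639 0.3232] [-1.3941  0.8635 -2.5569] [ 0.0329  0.1825 -0.0321]
```

View pics/c6.png

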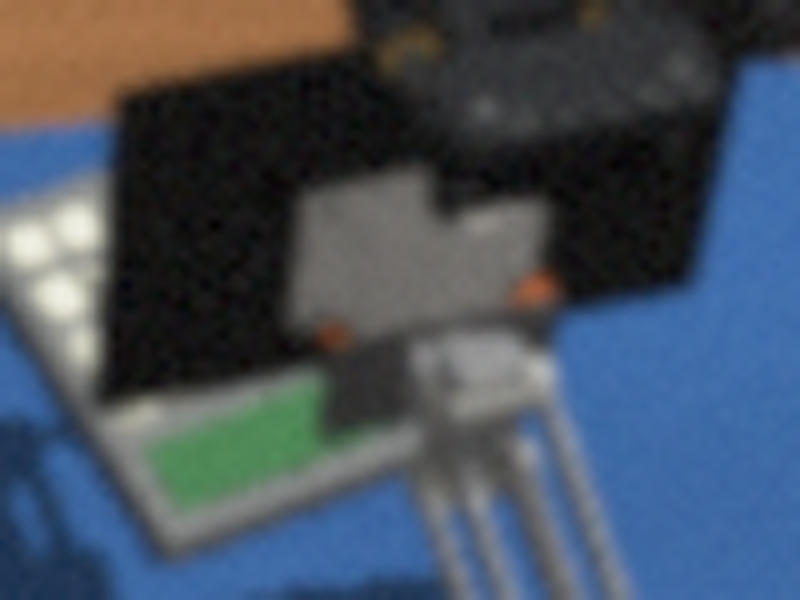

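The right orange lug is unmoved at (537,290), so the arm has not sunk. The left lug, at (335,335), is partly hidden. I'll check the actual pixels.

Run:
```python
from h import *
for n in("s5","s6"):
    s=cv2.imread(f"pics/{n}.png");print(n)
    for r in range(227,238): print(r,*["%3d,%3d,%3d"%tuple(s[r,c][::-1]) for c in range(367,378)])
    print(blobs(mask(s,(0,110,70),(20,255,255),(366,222,34,18)),1))
```

```text
s5
227   6, 12, 11  19, 23, 19  23, 21, 23  35, 32, 30  32, 34, 35  31, 30, 29  31, 29, 30  25, 20, 20  33, 31, 32  59, 56, 55  84, 82, 80
228  20, 19, 22  19, 20, 20  24, 22, 22  21, 19, 21  25, 23, 26  19, 13, 18  21, 22, 23  20, 15, 19  21, 24, 28  41, 43, 47  68, 69, 75
229   6,  7, 12  23, 21, 24  27, 23, 22  36, 26, 21  52, 33, 26  57, 41, 32  55, 44, 44  42, 44, 50  35, 45, 60  35, 47, 68  46, 62, 84
230  40, 39, 36  52, 41, 34  77, 44, 32 106, 59, 35 124, 66, 38 125, 70, 45 114, 83, 73  84, 82, 89  61, 75, 93  50, 66, 92  49, 70,100
231 105,102, 95 119,102, 90 158, 98, 72 192,104, 60 207,109, 57 199,106, 59 168,105, 82 115, 95, 94  74, 79, 93  57, 70, 88  54, 65, 83
232 183,185,169 186,175,157 204,151,125 229,134, 84 239,133, 70 227,121, 64 182,102, 62 119, 77, 62  79, 65, 65  57, 56, 61  49, 51, 56
233 233,232,220 224,224,207 215,188,168 222,147,112 234,131, 77 222,118, 61 169, 93, 52 113, 67, 44  77, 55, 47  54, 49, 47  52, 50, 48
234 239,238,227 234,233,221 212,203,186 196,154,134 209,125, 86 194,108, 66 139, 79, 49  86, 57, 45  64, 52, 47  50, 47, 48  49, 50, 50
235 232,2
[... 1384 characters left out ...]
40  97, 56, 38  95, 67, 53  87, 75, 68  86, 81, 79  87, 84, 83
234  19, 17, 16  16,  9, 12  29, 27, 30  25, 26, 22  41, 27, 23  67, 42, 31  84, 56, 42  84, 62, 50  70, 59, 54  63, 62, 58  58, 57, 58
235  19, 19, 17  17, 18, 15  19, 16, 20  29, 27, 26  33, 34, 30  45, 37, 34  58, 47, 45  58, 50, 46  52, 51, 49  50, 48, 48  49, 49, 50
236  34, 35, 34  41, 40, 40  53, 54, 51  56, 61, 58  57, 59, 57  50, 51, 47  48, 48, 45  51, 49, 48  44, 44, 47  49, 49, 49  49, 47, 49
237  70, 72, 69  84, 88, 85  92, 99, 93  91,101, 92  85, 95, 86  64, 73, 65  51, 53, 50  50, 48, 48  51, 48, 48  49, 49, 51  51, 51, 50
[((np.float64(393.33), np.float64(228.11)), 9), ((np.float64(373.0), np.float64(233.25)), 4)]
```

```bash
cat >> h.py <<'E'
def avg(n=16):
    F=[]
    for _ in range(n):
        get_image("scene");s=get_state();F.append(np.r_[s["ft_force"],s["torque"]])
    F=np.array(F);return F.mean(0),F.std(0)/n**.5
E
python3 - <<'E'
from h import *
print(avg(),get_state()["position"])
# known geometry: intersect c5 rays with vertical planes at display x (TCP frame then)
p=np.array([.5302,.066,.3527]);a=np.radians(8.3);ex=np.array([np.cos(a),np.sin(a),0])
def atx(c,X):
    o,d=ray("scene",(340+c[0]/10-.5,195+c[1]/10-.5));k=(X/1000-(o-p)@ex)/(d@ex);q=o+k*d
    return (q-p)@np.array([-ex[1],ex[0],0])*1000,q[2]*1000-p[2]*1000
for X in(6,8,22):print(X,"plate corner",atx((300,312),X),"tongue",atx((368,335),X),"slab bottom",atx((122,388),X),"plate right",atx((570,262),X),"plate top left",atx((318,180),X))
E
```

```text
(array([-1.3758, -0.0192, -1.8088, -0.0303,  0.2486, -0.0299]), array([0.0961, 0.1346, 0.1103, 0.0059, 0.0107, 0.006 ])) [0.5311 0.0639 0.3233]
6 plate corner (np.float64(-43.04084416276492), np.float64(-142.07944780629987)) tongue (np.float64(-20.626669380259244), np.float64(-160.05988557078686)) slab bottom (np.float64(-95.91669634969762), np.float64(-160.4349798712341)) plate right (np.float64(40.32393823340975), np.float64(-145.43920749234428)) plate top left (np.float64(-42.57877171369636), np.float64(-82.84121451783386))
8 plate corner (np.float64(-43.92787251382807), np.float64(-139.37290212670004)) tongue (np.float64(-21.562725509536495), np.float64(-157.31401027394872)) slab bottom (np.float64(-96.6880663917192), np.float64(-157.68828410965227)) plate right (np.float64(39.25456143089345), np.float64(-142.7253128224588)) plate top left (np.float64(-43.46681078167289), np.float64(-80.26424393933195))
22 plate corner (np.float64(-50.137070971269964), np.float64(-120.42708236950193)) tongue (np.float64(-28.1151184144775), np.float64(-138.0928831960819)) slab bottom (np.float64(-102.08765668587041), np.float64(-138.46141377857822)) plate right (np.float64(31.768923813279137), np.float64(-123.72805013326024)) plate top left (np.float64(-49.68308425750824), np.float64(-62.22544988981804))
```

>>> send_rows(
  rows=[
    {"hand": 0, "x": 0, "y": 0, "z": 5, "roll": 0},
    {"hand": 0, "x": 0, "y": 0, "z": 8, "roll": 0},
    {"hand": 0, "x": 0, "y": 0, "z": 7, "roll": 0},
    {"hand": 0, "x": 0, "y": 0, "z": 0, "roll": 0},
    {"hand": 0, "x": 0, "y": 0, "z": 0, "roll": 0},
    {"hand": 0, "x": 0, "y": 0, "z": 0, "roll": 0},
    {"hand": 0, "x": 0, "y": 0, "z": 0, "roll": 0},
  ],
)

```text
time: 11.1
position: [0.5309, 0.0639, 0.3429]
tool_rot: [-2.052, -2.378, 0.001]
ft_force: [0.5, 0.7, -4.6]
grip_width: 0.134
grip_force: 40.0
```

Run:
```python
from h import *
print(avg(),get_state()["position"])
s=get_image("scene");cv2.imwrite("pics/s7.png",s)
print(blobs(mask(s,(0,90,90),(20,255,255),(365,222,36,20)),1))
```

```text
(array([-0.016 ,  0.0019, -4.3336,  0.0087, -0.0998, -0.0018]), array([0.117 , 0.1093, 0.1542, 0.0064, 0.0068, 0.0066])) [0.5311 0.064  0.3433]
[((np.float64(392.7), np.float64(228.2)), 10), ((np.float64(372.08), np.float64(233.31)), 13)]
```

Contact came at about the front lip's height, so the tongue is probably landing on the lip and sits too far to -x. I'll retry 3 mm further +x, gently.

>>> send_rows(
  rows=[
    {"hand": 0, "x": 3, "y": 0, "z": 0, "roll": 0},
    {"hand": 0, "x": 0, "y": 0, "z": -4, "roll": 0},
    {"hand": 0, "x": 0, "y": 0, "z": -4, "roll": 0},
    {"hand": 0, "x": 0, "y": 0, "z": -4, "roll": 0},
    {"hand": 0, "x": 0, "y": 0, "z": -3, "roll": 0},
    {"hand": 0, "x": 0, "y": 0, "z": -3, "roll": 0},
    {"hand": 0, "x": 0, "y": 0, "z": 0, "roll": 0},
    {"hand": 0, "x": 0, "y": 0, "z": 0, "roll": 0},
  ],
)

```text
time: 12.75
position: [0.5327, 0.0637, 0.3246]
tool_rot: [-2.05, -2.377, 0.005]
ft_force: [-5.5, -1.3, -0.7]
grip_width: 0.138
grip_force: 40.0
```

Run:
```python
from h import *
print(avg(8)[0],get_state()["position"])
```

```text
[-6.1334 -1.2196 -0.3504 -0.2775  1.4961  0.0477] [0.5327 0.0637 0.3247]
```

>>> send_rows(
  rows=[
    {"hand": 0, "x": 0, "y": 0, "z": 6, "roll": 0},
    {"hand": 0, "x": 0, "y": 0, "z": 6, "roll": 0},
    {"hand": 0, "x": -5, "y": 0, "z": 0, "roll": 1},
    {"hand": 0, "x": 0, "y": 0, "z": -3, "roll": 0},
    {"hand": 0, "x": 0, "y": 0, "z": -3, "roll": 0},
    {"hand": 0, "x": 0, "y": 0, "z": -3, "roll": 0},
    {"hand": 0, "x": 0, "y": 0, "z": -3, "roll": 0},
    {"hand": 0, "x": 0, "y": 0, "z": 0, "roll": 0},
    {"hand": 0, "x": 0, "y": 0, "z": 0, "roll": 0},
  ],
)

```text
time: 14.05
position: [0.5296, 0.064, 0.3256]
tool_rot: [2.031, 2.396, 0.002]
ft_force: [1.2, 0.6, -2.5]
grip_width: 0.132
grip_force: 40.0
```

Run:
```python
from h import *
print(avg(8)[0],get_state()["position"])
```

```text
[ 2.7662  0.4254 -2.7032  0.0726 -0.9695  0.0093] [0.5295 0.064  0.3255]
```

The push reversed, so the pocket's centre lies between these two at about x=0.530. I go to the middle and press lightly deeper.

>>> send_rows(
  rows=[
    {"hand": 0, "x": 1, "y": 0, "z": 2, "roll": 0},
    {"hand": 0, "x": 0, "y": 0, "z": -2, "roll": 0},
    {"hand": 0, "x": 0, "y": 0, "z": -2, "roll": 0},
    {"hand": 0, "x": 0, "y": 0, "z": -2, "roll": 0},
    {"hand": 0, "x": 0, "y": 0, "z": 0, "roll": 0},
    {"hand": 0, "x": 0, "y": 0, "z": 0, "roll": 0},
  ],
)

```text
time: 15.05
position: [0.5298, 0.0639, 0.3211]
tool_rot: [-2.031, -2.396, 0.001]
ft_force: [0.0, 0.1, -1.6]
grip_width: 0.135
grip_force: 40.0
```

Run:
```python
from h import *
print(avg(8)[0],get_state()["position"])
```

```text
[ 2.4864  0.2803 -3.1775  0.1045 -0.7925  0.0195] [0.5306 0.064  0.3215]
```

>>> send_rows(
  rows=[
    {"hand": 0, "x": 1, "y": 0, "z": 0, "roll": 0},
    {"hand": 0, "x": 0, "y": 0, "z": -2, "roll": 0},
    {"hand": 0, "x": 0, "y": 0, "z": -2, "roll": 0},
    {"hand": 0, "x": 0, "y": 0, "z": 0, "roll": 0},
    {"hand": 0, "x": 0, "y": 0, "z": 0, "roll": 0},
  ],
)

```text
time: 15.95
position: [0.531, 0.064, 0.3171]
tool_rot: [-2.031, -2.396, 0.0]
ft_force: [1.8, 0.4, -3.9]
grip_width: 0.133
grip_force: 40.0
```

Run:
```python
from h import *
print(avg(8)[0],get_state()["position"])
s=get_image("scene");cv2.imwrite("pics/s8.png",s)
print(blobs(mask(s,(0,90,70),(20,255,255),(365,222,36,24)),1))
```

```text
[ 1.9574  0.8905 -4.5423  0.2295 -0.694   0.0419] [0.531  0.064  0.3172]
[((np.float64(393.64), np.float64(228.09)), 11), ((np.float64(373.17), np.float64(233.17)), 6)]
```

No vertical load remains, so the tongue is in the straight part of the pocket. I ease sideways by 1 mm and go on down.

>>> send_rows(
  rows=[
    {"hand": 0, "x": 1, "y": 1, "z": -2, "roll": 0},
    {"hand": 0, "x": 0, "y": 0, "z": -3, "roll": 0},
    {"hand": 0, "x": 0, "y": 0, "z": -3, "roll": 0},
    {"hand": 0, "x": 0, "y": 0, "z": -3, "roll": 0},
    {"hand": 0, "x": 0, "y": 0, "z": 0, "roll": 0},
    {"hand": 0, "x": 0, "y": 0, "z": 0, "roll": 0},
  ],
)

```text
time: 17.0
position: [0.532, 0.0649, 0.3061]
tool_rot: [-2.031, -2.396, 0.0]
ft_force: [-0.1, 0.4, -4.0]
grip_width: 0.134
grip_force: 40.0
```

Run:
```python
from h import *
print(avg(8)[0],get_state()["position"])
```

```text
[ 0.4434 -0.1581 -4.6068  0.0118 -0.1069  0.0057] [0.5321 0.0649 0.3064]
```

The pocket is free with no side force. Next I reach the seat and start sinking along the arc.

>>> send_rows(
  rows=[
    {"hand": 0, "x": 0, "y": 0, "z": -2, "roll": 0},
    {"hand": 0, "x": 0, "y": 0, "z": -2, "roll": 0},
    {"hand": 0, "x": 0, "y": 0, "z": -2, "roll": 0},
    {"hand": 0, "x": 0, "y": 0, "z": -2, "roll": 0},
    {"hand": 0, "x": -0.5, "y": 0, "z": -2, "roll": 0},
    {"hand": 0, "x": -0.5, "y": 0, "z": -2, "roll": 0},
    {"hand": 0, "x": -0.5, "y": -0.1, "z": -2, "roll": 0},
    {"hand": 0, "x": -0.5, "y": -0.1, "z": -2, "roll": 0},
    {"hand": 0, "x": -0.5, "y": -0.1, "z": -2, "roll": 0},
    {"hand": 0, "x": 0, "y": 0, "z": 0, "roll": 0},
  ],
)

```text
time: 18.4
position: [0.5296, 0.0646, 0.2881]
tool_rot: [2.031, 2.396, 0.0]
ft_force: [0.4, -1.0, -2.1]
grip_width: 0.137
grip_force: 40.0
```

Run:
```python
from h import *
print(avg(8)[0],get_state()["position"])
```

```text
[ 0.2588 -0.236  -1.6898 -0.0563 -0.1607 -0.0094] [0.5297 0.0646 0.2884]
```

It is seated and sinking as predicted: 1.7 N is still held, which is about 34 mm to go.

>>> send_rows(
  rows=[
    {"hand": 0, "x": -0.4, "y": 0, "z": -2, "roll": 0},
    {"hand": 0, "x": -0.4, "y": -0.1, "z": -2, "roll": 0},
    {"hand": 0, "x": -0.4, "y": -0.1, "z": -2, "roll": 0},
    {"hand": 0, "x": -0.4, "y": 0, "z": -2, "roll": 0},
    {"hand": 0, "x": -0.4, "y": -0.1, "z": -2, "roll": 0},
    {"hand": 0, "x": -0.4, "y": 0, "z": -2, "roll": 0},
    {"hand": 0, "x": -0.4, "y": -0.1, "z": -2, "roll": 0},
    {"hand": 0, "x": -0.4, "y": 0, "z": -2, "roll": 0},
    {"hand": 0, "x": -0.4, "y": -0.1, "z": -2, "roll": 0},
    {"hand": 0, "x": -0.4, "y": 0, "z": -2, "roll": 0},
  ],
)

```text
time: 19.8
position: [0.5257, 0.0641, 0.2682]
tool_rot: [2.031, 2.396, 0.001]
ft_force: [0.0, -0.5, -1.2]
grip_width: 0.135
grip_force: 40.0
```

>>> send_rows(
  rows=[
    {"hand": 0, "x": -0.3, "y": 0, "z": -2, "roll": 0},
    {"hand": 0, "x": -0.3, "y": 0, "z": -2, "roll": 0},
    {"hand": 0, "x": -0.3, "y": -0.1, "z": -2, "roll": 0},
    {"hand": 0, "x": -0.3, "y": 0, "z": -2, "roll": 0},
    {"hand": 0, "x": 0, "y": 0, "z": 0, "roll": 0},
    {"hand": 0, "x": 0, "y": 0, "z": 0, "roll": 0},
    {"hand": 0, "x": 0, "y": 0, "z": 0, "roll": 0},
  ],
)

```text
time: 20.5
position: [0.5245, 0.0641, 0.2604]
tool_rot: [2.031, 2.396, 0.001]
ft_force: [1.6, -0.2, 0.1]
grip_width: 0.136
grip_force: 40.0
```

Run:
```python
from h import *
print(avg(12),get_state()["position"])
```

```text
(array([ 1.147 , -0.1974, -0.5726, -0.0352, -0.4835, -0.0009]), array([0.1918, 0.1476, 0.0829, 0.0094, 0.0106, 0.0089])) [0.5245 0.0641 0.2604]
```

>>> send_rows(
  rows=[
    {"hand": 0, "x": 0.5, "y": 0, "z": -1, "roll": 0},
    {"hand": 0, "x": 0, "y": 0, "z": -2, "roll": 0},
    {"hand": 0, "x": -0.2, "y": 0, "z": -2, "roll": 0},
    {"hand": 0, "x": -0.2, "y": 0, "z": -2, "roll": 0},
    {"hand": 0, "x": -0.2, "y": 0, "z": -2, "roll": 0},
    {"hand": 0, "x": 0, "y": 0, "z": 0, "roll": 0},
    {"hand": 0, "x": 0, "y": 0, "z": 0, "roll": 0},
    {"hand": 0, "x": 0, "y": 0, "z": 0, "roll": 0},
  ],
)

```text
time: 21.9
position: [0.5239, 0.0639, 0.2511]
tool_rot: [-2.031, -2.396, 0.001]
ft_force: [-3.2, -1.1, 0.6]
grip_width: 0.134
grip_force: 40.0
```

Run:
```python
from h import *
print(avg(16),get_state()["position"])
```

```text
(array([-2.8023, -0.4528,  0.2097, -0.1783,  0.6414, -0.0008]), array([0.1214, 0.1154, 0.09  , 0.0064, 0.0081, 0.0055])) [0.5243 0.064  0.2513]
```

>>> send_rows(
  rows=[
    {"hand": 0, "x": -0.7, "y": -0.2, "z": 0, "roll": 0},
    {"hand": 0, "x": 0, "y": 0, "z": 0, "roll": 0},
    {"hand": 0, "x": 0, "y": 0, "z": 0, "roll": 0},
  ],
)

```text
time: 23.0
position: [0.524, 0.064, 0.2515]
tool_rot: [2.031, 2.396, 0.002]
ft_force: [0.0, -0.1, 0.2]
grip_width: 0.137
grip_force: 40.0
```

Run:
```python
from h import *
print(avg(16),get_state()["position"])
```

```text
(array([ 0.4261,  0.2724,  0.0147,  0.0602, -0.2505, -0.013 ]), array([0.1795, 0.0741, 0.1373, 0.0126, 0.0479, 0.0075])) [0.5239 0.0639 0.2514]
```

The forces are near zero at 47 mm of sink, matching the weight, so the arm carries the display. I loosen the grip gently first.

>>> send_rows(
  rows=[
    {"hand": 0, "x": 0, "y": 0, "z": 0, "roll": 0},
    {"hand": 0, "x": 0, "y": 0, "z": 0, "roll": 0},
    {"hand": 0, "x": 0, "y": 0, "z": 0, "roll": 0},
    {"hand": 0, "x": 0, "y": 0, "z": 0, "roll": 0},
    {"hand": 0, "x": 0, "y": 0, "z": 0, "roll": 0},
  ],
  force=3,
)

```text
time: 24.3
position: [0.5236, 0.0638, 0.2513]
tool_rot: [2.031, 2.396, -0.0]
ft_force: [0.5, 0.9, 0.3]
grip_width: 0.139
grip_force: 3.0
```

Run:
```python
from h import *
print(avg(12)[0],get_state()["position"])
s=get_image("scene");cv2.imwrite("pics/s9.png",s)
cv2.imwrite("pics/c9.png",cv2.resize(s[205:265,340:420],(800,600),interpolation=cv2.INTER_CUBIC))
```

```text
[ 0.3569  0.2326 -0.4511  0.0998 -0.3394 -0.0078] [0.5236 0.0638 0.2513]
```

View pics/c9.png

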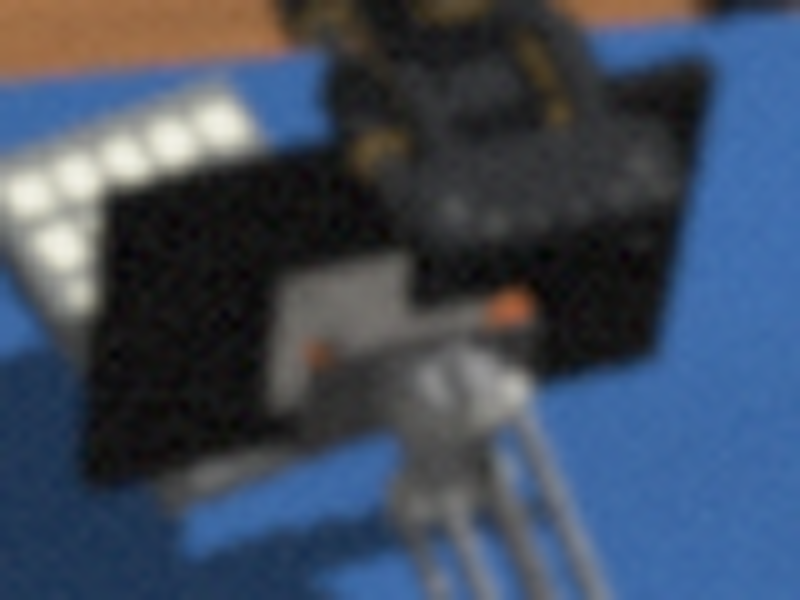

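The display is in the bracket, with the lugs at (317,353) and (510,307) in front of its plate. About 0.3 N remains on the wrist, so I go 3 mm lower and recheck.

>>> send_rows(
  rows=[
    {"hand": 0, "x": -0.2, "y": 0, "z": -1, "roll": 0},
    {"hand": 0, "x": -0.2, "y": 0, "z": -1, "roll": 0},
    {"hand": 0, "x": 0, "y": 0, "z": -1, "roll": 0},
    {"hand": 0, "x": 0, "y": 0, "z": 0, "roll": 0},
    {"hand": 0, "x": 0, "y": 0, "z": 0, "roll": 0},
    {"hand": 0, "x": 0, "y": 0, "z": 0, "roll": 0},
    {"hand": 0, "x": 0, "y": 0, "z": 0, "roll": 0},
  ],
)

```text
time: 25.65
position: [0.5232, 0.0638, 0.2483]
tool_rot: [2.031, 2.396, 0.0]
ft_force: [0.5, 0.8, 0.2]
grip_width: 0.139
grip_force: 3.0
```

Run:
```python
from h import *
print(avg(36),get_state()["position"])
```

```text
(array([ 0.6148, -0.056 , -0.0025,  0.0336, -0.3635, -0.0106]), array([0.0731, 0.0734, 0.0738, 0.0059, 0.0048, 0.0051])) [0.5232 0.0638 0.2483]
```

The vertical force is 0.00±0.07 N and steady, so I open.

>>> send_rows(
  rows=[
    {"hand": 16, "x": 0, "y": 0, "z": 0, "roll": 0},
    {"hand": 20, "x": 0, "y": 0, "z": 0, "roll": 0},
    {"hand": 30, "x": 0, "y": 0, "z": 0, "roll": 0},
    {"hand": 40, "x": 0, "y": 0, "z": 0, "roll": 0},
    {"hand": 50, "x": 0, "y": 0, "z": 0, "roll": 0},
    {"hand": 50, "x": 0, "y": 0, "z": 0, "roll": 0},
    {"hand": 50, "x": 0, "y": 0, "z": 0, "roll": 0},
    {"hand": 50, "x": 0, "y": 0, "z": 0, "roll": 0},
    {"hand": 50, "x": 0, "y": 0, "z": 0, "roll": 0},
    {"hand": 50, "x": 0, "y": 0, "z": 0, "roll": 0},
  ],
)

```text
time: 28.45
position: [0.5232, 0.0638, 0.2483]
tool_rot: [2.031, 2.396, 0.0]
ft_force: [-0.0, -0.6, -1.0]
grip_width: 0.57
grip_force: 0.0
```

>>> send_rows(
  rows=[
    {"hand": 50, "x": 0, "y": 0, "z": 5, "roll": 0},
    {"hand": 50, "x": 0, "y": 0, "z": 10, "roll": 0},
    {"hand": 50, "x": 0, "y": 0, "z": 15, "roll": 0},
    {"hand": 50, "x": 0, "y": 0, "z": 15, "roll": 0},
    {"hand": 50, "x": 0, "y": 0, "z": 15, "roll": 0},
    {"hand": 50, "x": 0, "y": 0, "z": 15, "roll": 0},
    {"hand": 50, "x": 0, "y": 0, "z": 15, "roll": 0},
    {"hand": 50, "x": 0, "y": 0, "z": 15, "roll": 0},
    {"hand": 50, "x": 0, "y": 0, "z": 10, "roll": 0},
    {"hand": 50, "x": 0, "y": 0, "z": 0, "roll": 0},
  ],
)

```text
time: 29.45
position: [0.5238, 0.064, 0.365]
tool_rot: [2.03, 2.395, 0.003]
ft_force: [-0.3, -0.0, 0.2]
grip_width: 0.576
grip_force: 0.0
```

Run:
```python
from h import *
a=get_image("scene")
for _ in range(8): b=get_image("scene")
cv2.imwrite("pics/s10.png",b)
cv2.imwrite("pics/c10.png",cv2.resize(b[180:270,330:450],(800,600),interpolation=cv2.INTER_CUBIC))
o=cv2.imread("pics/s9.png")
for i in(o,a,b): print(blobs(mask(i,(0,110,110),(20,255,255),(366,222,34,24)),1))
st=get_state();print(st["time"],st["position"],st["ft_force"])
```

```text
[((np.float64(390.56), np.float64(235.33)), 9)]
[((np.float64(391.0), np.float64(235.5)), 6), ((np.float64(371.29), np.float64(240.0)), 7)]
[((np.float64(390.67), np.float64(235.56)), 9), ((np.float64(371.4), np.float64(240.2)), 5)]
29.9 [0.523  0.0638 0.3629] [-0.2521 -0.1307  0.1506]
```

View pics/c10.png

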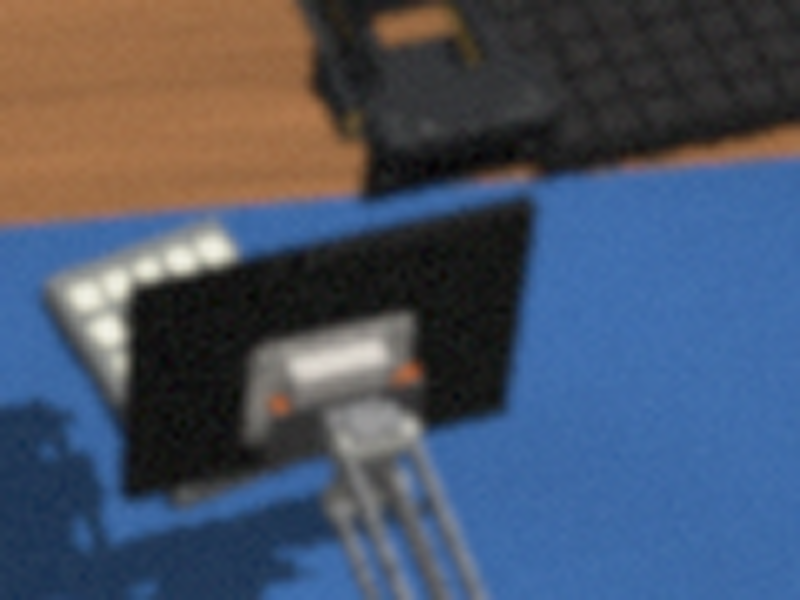

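The display hangs straight in the bracket, with the lugs at (278,404) and (407,373) unmoved since release. The gripper is clear above it, so I hand in.

```bash
python3 -c "from bench import *;print(close_job())"
```

```text
the job is handed in; nothing more can be done
None
```

The display hangs in the spring arm's bracket and stayed at rest when released (wrist load 0.00 ± 0.07 N just before). It took three tries to get the tongue into the pocket, with at most about 6 N of side force. The job was handed in at about 30 s.

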